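# Strap an ink roller into its V-cradle

## Task

Get the big rubber ink roller ready for its end bearing to be changed: roll it off the plywood loading shelf into the V-trough, slide it along the trough until its end rests against the domed stop without shoving the stop out of its setting, then swing the strap over and press it gently down until its pad sits on the roller. The rubber marks, so do not hit or squeeze it hard, do not let the roller fall off the cradle, and leave the other things on the bench where they are.

Things in the scene. Friction and masses are not known exactly. Their poses are not given: they have to be found in the camera images.
- cradle: Fixed cradle round a 90-degree aluminium V-trough, 250 mm long along its y. Origin on the bench under the trough's bottom line, mid-length; x points across, from the shelf (robot's side) to the strap's side; y along the trough to the stop; z up. Bottom line at z=10 mm; near flank rises to a lip at x=-34, z=44 mm, far flank to x=48, z=58 mm. A stop bracket 90 mm high fills y=135 to 149, x=-30 to 30 mm.
- shelf (a point): Middle of the parking place on the flat plywood loading shelf, on its top face; axes as the cradle. In the cradle frame it is at x=-85, z=44 mm; the shelf is level with the near lip and runs from x=-34 to -114 mm. Two wooden ribs along it, 3 mm high and 6 mm wide, centred at x=-66.5 and -103.5 mm, keep the parked roller from rolling.
- seat (a point): Point on the line where the roller's axis lies once seated in the trough: x=0, y=0, z=67 mm in the cradle frame, axes as the cradle. The seated roller's top is then 107 mm above the bench. The trough is open at its -y end, and open above, so its end faces can be reached from above.
- roller_center (a point): Centre of the loose roller: black rubber on a tube, a plain cylinder 80 mm across, 150 mm long, flat ends, 0.5 to 0.9 kg, too fat to grasp well. Its y axis is the roller's axis, towards the stop end; x and z turn as it rolls. Starts parked between the ribs, axis along the trough, 25 to 75 mm short of the stop. 3 to 10 N slides it along the trough.
- roller: The same roller; origin at its centre, axes as for its centre point. The rubber grips: a level push at mid-height jams it against the rib and the force climbs, because its near side must rise as it rolls; fingers that rise while they push (about 45 degrees) roll it over the rib and across the shelf.
- roller_end (a point): Centre of the roller's flat end face that meets the stop, 75 mm along the roller's y axis from its centre. Axes as the roller.
- stop_face (a point): Foremost point of the domed steel stop button (32 mm across), facing the cradle's -y at the height of the seated roller's axis; axes as the cradle. It stands somewhere between y=82 and 105 mm in the cradle frame, on a rod held by friction: pushed with more than about 20 N it slips back towards +y, which spoils its setting.
- strap (a joint): Angle of the clamp strap in rad. 0 = level, pad just touching the seated roller's top; grows as it is raised; 1.57 = straight up; above that it leans away from the trough. Starts leaning away, at 1.65 to 1.95. The stiff hinge holds it wherever it is left: 3 to 6 N pushed 90 mm from the hinge moves it. Range -0.25 to 2.25.
- strap_hinge (a point): Mid-width, mid-thickness point of the strap on its hinge axis, which is parallel to the cradle's y; in the cradle frame at x=62, y=20, z=114 mm. The point's axes turn with the strap: -x runs out along it, z is the normal of its back (up when the strap is down). Two fork posts beside it stand at x=50 to 74, y=-6 to 46, up to z=124 mm.
- strap_end (a point): Centre of the free end of the clamp strap, mid-thickness, axes as the hinge point. The strap is a flat steel bar 28 mm wide (along the cradle's y), 8 mm thick, 125 mm from hinge axis to free end, with a rubber pad under it 62 mm from the hinge.
- ink_tin: Bystander: round steel ink tin, 80 mm across, 45 mm high, standing on the bench near the shelf. Origin at the centre of its underside.
- solvent: Bystander: white plastic bottle, 72 mm across, 190 mm high, beyond the stop end of the cradle. Origin at the centre of its underside.
- ink_knife: Bystander: flat ink spatula, 200 mm long, lying on the bench behind the strap. Origin mid-way under it.
- tool_jar: Bystander: open glass jar, 80 mm across, 100 mm high. Origin at the centre of its underside.
- burnisher: Bystander: wooden-handled burnisher, 180 mm long, lying on the bench. Origin mid-way under it.
- plate_stack: Bystander: copper plate block 150 x 110 x 12 mm lying on the bench. Origin at the centre of its underside.
- varnish_can: Bystander: grey can, 66 mm across, 110 mm high. Origin at the centre of its underside.
There are look-alikes about, which are no part of the job. Leave any green look-alike of the roller alone.

How it is judged:
By the outcome, as a careful person would: the job done as asked, in the order asked, and still so for the second after the job is handed in, with the robot touching nothing.
It also fails if it takes over 64 s, if anything falls off the work surface, if the arm or the gripper's body presses on something with over 40 N, if the wrist force passes 120 N, or if a joint passes its speed limit or range.

## Robot

A 6-joint arm with a two-finger parallel gripper is mounted at the origin on the work surface. World frame = base frame: x ahead of the robot, y to its left, z up, the work surface at z = 0. Lengths are in m, angles in rad, forces in N, time in s.
With the tool pointing down it reaches from about 0.25 to 0.775 m from the base axis. Payload 4 kg.
Tool frame: the origin (TCP) lies midway between the tips of the shut fingers; the grasp point (between the pads) lies robot.grip_point_offset behind it (robot.grip_point_offset is the distance from the TCP to the grasp point, in m); z points along the fingers, x is the direction in which the jaws open and shut, and the axes are right-handed (so a half turn about z gives the same grasp; the last joint's range is limited). The gripper opens to 94 mm and grips with 3 to 60 N. Pads are 16 mm wide; open, the fingers measure 119 mm over their backs; the gripper's body (75 mm by 177 mm) begins 78 mm behind the grasp point.
Start: joints at [-1.209, 0.087, 1.371, -0, 1.684, -0.103], TCP at [0.247, -0.492, 0.206] pointing down, gripper open.
Joint ranges: [-3.1, 3.1], [-0.76, 2.03], [0.27, 2.55], [-1.08, 4.22], [0.17, 2.65], [-2.57, 2.57]. Speed limits (rad/s): [2.79, 2.79, 3.14, 3.14, 3.14, 3.14].

## Interface

Orientations are given as [roll, pitch, yaw] about the fixed x, y, z axes, in that order (R = Rz(yaw) Ry(pitch) Rx(roll)).
In Python, from bench import robot, optics, finder gives the robot as it stands. The module is installed in compiled form; this text tells all that it offers.
- The arm moves only by the tool arm_command, never from a script. Its argument "plan" is a list of rows, each a list of 5 numbers: the opening, from 0 (shut) to 1 (fully open), then the shift along the world's x, y, z in m, then the turn about the world's z in degrees. A call has 1 to 10 rows; each row is the pose to reach, as a shift and turn from the pose commanded when the call began; what a row does not reach only later rows make up. A row lasts 1/8 s, in which the tool goes at most 62.5 mm and 10.7 degrees, less where a joint would pass 70% of its speed; a pose out of reach is approached as far as the arm can. A call with a gripper value outside its range is refused whole. The fingers move at their own pace and stop on an object; the grip force is fixed at half the most. Time passes only in rows, so rows that repeat a pose let the fingers close. It gives the time, the measured TCP pose, the force and the opening at its end, in the units of the state.
- robot.get_obs(): the state, without advancing time (a new reading comes with each control period).
- optics.snapshot(name): name is "side" or "top"; returns a dict with "image" (400x640x3 uint8, red, green, blue), "fx", "fy", "cx", "cy" (pixels), "position" and "rotation" of the camera in the world. Camera axes: x right, y down, z forward; pixel columns grow to the right and rows downward; lengths in m; the calibration is good to about 2 mm. A picture is of the moment at which its call begins. There is no depth.
- robot.close_job(): hands the job in, once; it reports no verdict.
Trained networks look in the newest picture that a camera, given by its name, has taken for a name from the list of things; names that differ only in an ending like _2 or _b are one class to them, and where a whole thing is asked for, a point or a joint stands for the part that bears it (a point fixed in the world has none). Each returns a list of dicts, best first, with "p" (0 to 1); they miss things now and then, are a little off and sometimes report something else, mostly with a low value. They report only what shows in the picture. A call takes as long as a camera call. They do not tell look-alikes from the thing itself.
- finder.masks_of(label, camera): "pixels" (400x640 bool, what is visible of it) and "extent" ([left, top, right, bottom] in pixels, round what is visible of it).
The state is a dict: "time": time; "joint_positions": joint angles; "qvel": joint speeds; "joint_torque": joint torques, N m; "tool_pos": TCP position; "ee_rot": TCP orientation; "wrist_force": force on the tool from outside, world axes, zero at the start; "wrist_torque": the same for the moment, N m; "width": finger opening in m.
Only numpy, scipy, OpenCV 4.12 (cv2) and the standard library are available. Lean on these libraries where they do the work, as an engineer would, in place of code of your own. Each camera call takes 0.05 s, during which the arm holds its last target.

## Working session

There is one attempt and no reset: what is moved stays moved. The work goes in short steps, Python scripts to look and compute and a tool call to move; the robot and the scene stay as the last step left them, time stands still between calls to the robot, and variables do not carry over. Pictures are saved under pics/ and viewed, and the job is handed in when it is done.

Besides the shell and the picture viewer there is one more tool, called after ">>>" as name([rows], argument=value, ...), one row to a line, values as JSON. arm_command: Moves the arm, as the interface text tells. Its arguments: {"type":"object","properties":{"plan":{"type":"array","items":{"type":"array","items":{"type":"number"}}}},"required":["plan"]}

```bash
mkdir -p pics
python3 - <<'E'
from bench import robot, optics, finder
import cv2,numpy as np
for n in ("side","top"):
    s=optics.snapshot(n); cv2.imwrite(f"pics/{n}0.png",s["image"][:,:,::-1])
    print(n,s["fx"],s["fy"],s["cx"],s["cy"],np.round(s["position"],4).tolist(),np.round(s["rotation"],4).tolist())
    for l in ["cradle","roller","strap","ink_tin","solvent","stop_face"]:
        try:
            for d in finder.masks_of(l,n): print(l,round(d["p"],2),d["extent"],int(d["pixels"].sum()))
        except Exception as e: print(l,e)
print(robot.get_obs()); print(robot.grip_point_offset)
E
```

```text
side 384.06749994043986 384.06749994043986 311.34585356922486 195.12839868506765 [0.4044, 0.8146, 0.7575] [-2.2309, -0.0154, -2.9584]
cradle 0.88 [252.5, 167.0, 357.9, 290.6] 5271
roller 0.93 [367.2, 169.6, 418.4, 216.8] 1299
roller 0.68 [294.9, 156.8, 321.2, 201.2] 1009
strap 0.91 [264.9, 168.9, 280.4, 212.2] 423
strap 0.57 [314.3, 325.1, 392.1, 387.3] 3797
ink_tin 0.66 [321.4, 283.6, 354.8, 323.5] 1161
solvent 0.6 [221.3, 248.2, 255.4, 322.8] 1947
solvent 0.53 [343.2, 126.2, 368.3, 158.2] 664
stop_face 0.64 [254.8, 246.6, 283.4, 281.9] 188
top 484.90189281478354 484.90189281478354 317.55418735324326 196.95059477639893 [0.3249, -0.009, 1.4056] [-2.9714, -0.0208, -1.5732]
cradle 0.57 [210.0, 142.8, 327.1, 245.5] 4887
cradle 0.55 [150.5, 229.4, 196.5, 289.3] 2054
roller 0.89 [252.0, 206.0, 313.1, 250.7] 1647
roller 0.72 [345.1, 164.5, 395.3, 201.1] 1488
roller 0.66 [334.6, 258.2, 394.2, 306.2] 1687
strap 0.68 [272.1, 149.5, 284.3, 172.6] 253
ink_tin 0.66 [198.5, 223.5, 227.7, 253.5] 653
solvent 0.55 [174.4, 148.9, 210.4, 179.9] 858
solvent 0.27 [150.3, 229.3, 197.6, 288.4] 2113
stop_face 0.76 [212.7, 171.3, 242.8, 188.1] 185
stop_face 0.24 [254.7, 203.9, 315.2, 247.9] 1717
{'time': 0.7, 'joint_positions': array([-1.20907795e+00,  8.71269584e-02,  1.37066526e+00, -2.27391768e-05,
        1.68358971e+00, -1.03095771e-01]), 'qvel': array([-3.86346039e-05, -5.21832894e-04, -4.20877573e-04, -7.81643740e-04,
        8.69892190e-04,  8.59998891e-05]), 'joint_torque': array([-2.18637884e-03, -3.39914203e+01, -3.02518809e+01,  7.16445898e-02,
        2.36665428e-02, -1.80071578e-05]), 'tool_pos': array([ 0.24654303, -0.49168145,  0.20556349]), 'ee_rot': array([ 3.14154849e+00, -2.07280315e-04, -1.10598473e+00]), 'wrist_force': array([-0.35611658, -0.59896633, -0.01435424]), 'wrist_torque': array([ 3.73380198e-02, -5.87625291e-05,  1.35733811e-02]), 'width': 0.09403449031514567}
0.0188
```

View pictures.

View pics/side0.png

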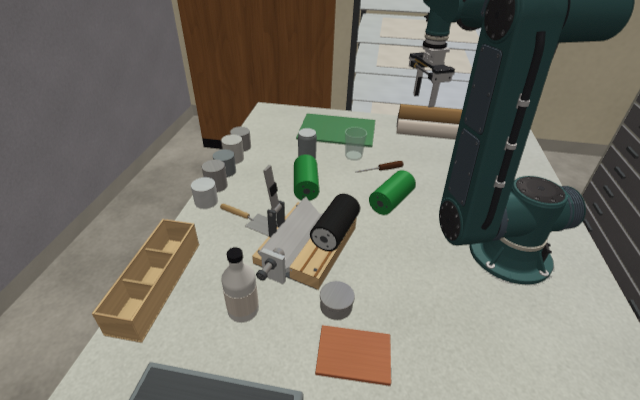

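View pics/top0.png

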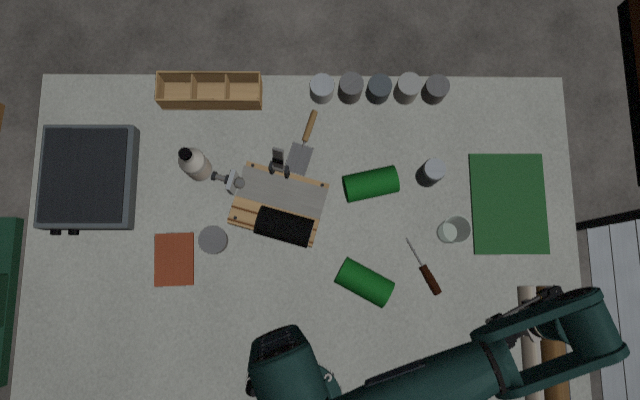

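Run:
```python
import cv2
a=cv2.imread("pics/top0.png")[130:320,140:410]; cv2.imwrite("pics/top0c.png",cv2.resize(a,None,fx=2.9,fy=2.9,interpolation=cv2.INTER_CUBIC))
a=cv2.imread("pics/side0.png")[145:335,215:435]; cv2.imwrite("pics/side0c.png",cv2.resize(a,None,fx=3.1,fy=3.1,interpolation=cv2.INTER_CUBIC))
```

```text
(no output)
```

View pics/top0c.png

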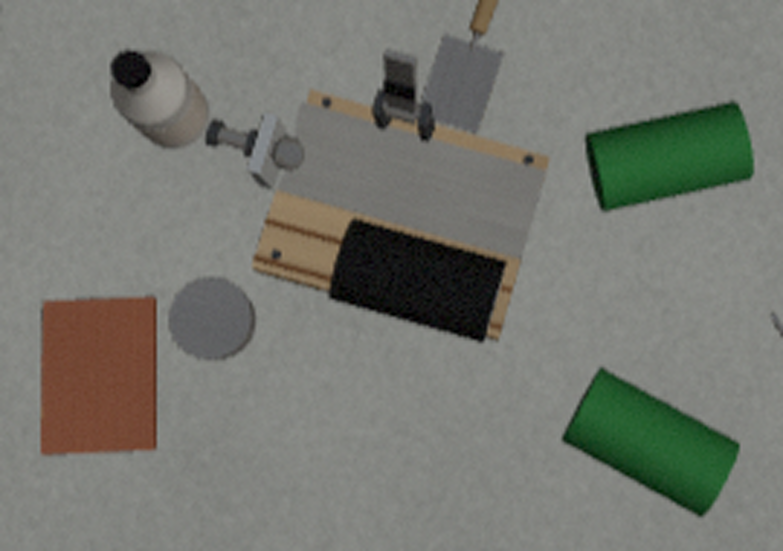

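View pics/side0c.png

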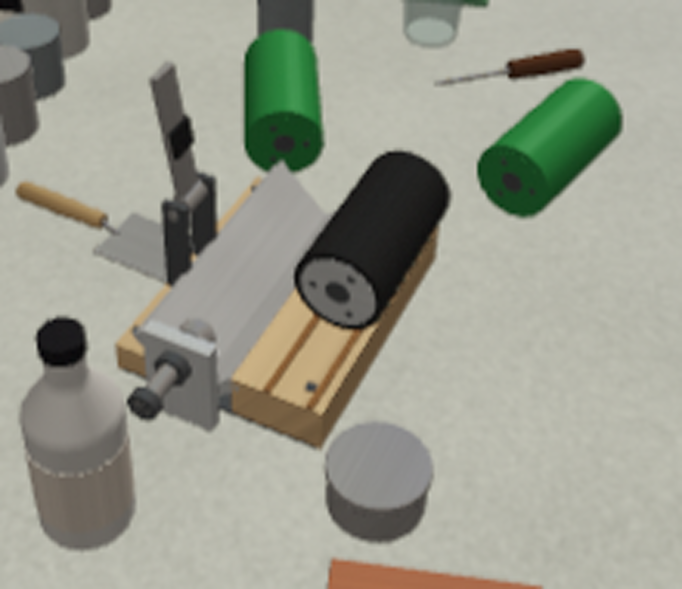

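Run:
```python
import cv2
def crop(n,x0,y0,x1,y1,s,o):
    a=cv2.imread(f"pics/{n}.png")[y0:y1,x0:x1]
    a=cv2.resize(a,None,fx=s,fy=s,interpolation=cv2.INTER_CUBIC)
    a=cv2.convertScaleAbs(a,alpha=1.4,beta=10)
    for k in range(x0-x0%10+10,x1,10):
        cv2.line(a,((k-x0)*s,0),((k-x0)*s,6),(0,0,255),1); cv2.putText(a,str(k),((k-x0)*s-8,16),0,.35,(0,0,255),1)
    for k in range(y0-y0%10+10,y1,10):
        cv2.line(a,(0,(k-y0)*s),(6,(k-y0)*s),(0,0,255),1); cv2.putText(a,str(k),(8,(k-y0)*s+4),0,.35,(0,0,255),1)
    cv2.imwrite(o,a)
crop("side0",245,160,365,295,4,"pics/s1.png"); crop("top0",205,140,335,255,6,"pics/t1.png")
```

```text
(no output)
```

View pics/s1.png

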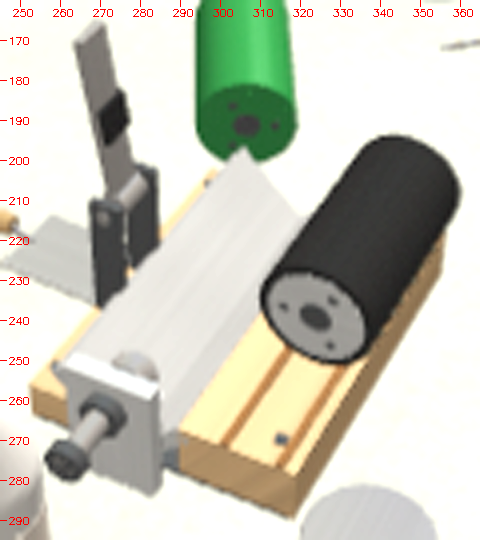

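View pics/t1.png

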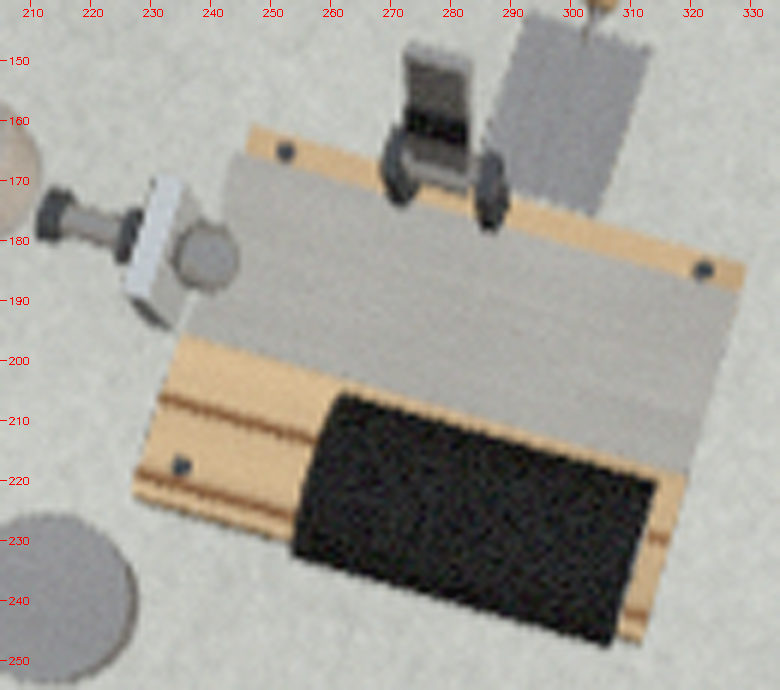

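```bash
cat > h.py <<'E'
import numpy as np, cv2
from scipy.optimize import least_squares
from scipy.spatial.transform import Rotation as R
CAM={"side":(384.0675,311.346,195.128,[0.4044,0.8146,0.7575],[-2.2309,-0.0154,-2.9584]),
"top":(484.9019,317.554,196.951,[0.3249,-0.009,1.4056],[-2.9714,-0.0208,-1.5732])}
def proj(n,P):
    f,cx,cy,p,r=CAM[n]; M=R.from_euler('xyz',r).as_matrix()
    q=(np.atleast_2d(P)-p)@M
    return np.c_[cx+f*q[:,0]/q[:,2],cy+f*q[:,1]/q[:,2]]
def ray(n,uv):
    f,cx,cy,p,r=CAM[n]; M=R.from_euler('xyz',r).as_matrix()
    d=M@np.array([(uv[0]-cx)/f,(uv[1]-cy)/f,1]); return np.array(p),d
def atz(n,uv,z):
    p,d=ray(n,uv); return p+d*(z-p[2])/d[2]
def c2w(pose,P):
    x,y,t=pose; c,s=np.cos(t),np.sin(t); P=np.atleast_2d(P)
    return np.c_[x+c*P[:,0]-s*P[:,1],y+s*P[:,0]+c*P[:,1],P[:,2]]
def w2c(pose,P):
    x,y,t=pose; c,s=np.cos(t),np.sin(t); P=np.atleast_2d(P); a=P[:,0]-x;b=P[:,1]-y
    return np.c_[c*a+s*b,-s*a+c*b,P[:,2]]
E
cat > fit.py <<'E'
from h import *
pts=[("top",-114,125,44,227.5,222.5),("top",-114,-125,44,312,247),("top",-34,125,44,235,196),("top",-34,-125,44,319.5,219.5),("top",48,125,58,244.5,165.5),
("side",-114,125,0,318,289),("side",-34,125,44,290,267),("side",48,-125,58,305,197.5),("side",-114,125,44,317,277)]
def res(v,full=False):
    o=[]
    for n,x,y,z,u,w in pts:
        q=proj(n,c2w(v[:3],[[x/1e3,y/1e3,z/1e3]]))[0]-[u-.4,w-.4]; o.append(q)
    o=np.array(o); return o if full else o.ravel()
s=least_squares(res,[.4,.1,-.2],loss="soft_l1"); print(s.x,np.degrees(s.x[2])); print(np.round(res(s.x,1),1))
E
python3 fit.py
```

```text
[ 0.56286389  0.06712576 -0.2789052 ] -15.980091102568396
[[-0.6 -0.3]
 [ 0.3 -0.4]
 [ 0.4 -0.7]
 [ 0.6 -0.2]
 [-1.1  1.6]
 [-0.1  0.6]
 [-1.1 -1. ]
 [ 0.8 -1.2]
 [ 1.3  0.7]]
```

```bash
cat > ov.py <<'E'
from h import *
import sys
pose=[0.56286,0.06713,-0.2789]
def draw(n,src,x0,y0,x1,y1,s,o,rol=None,strap=None):
    a=cv2.imread(f"pics/{src}.png")[y0:y1,x0:x1]
    a=cv2.resize(a,None,fx=s,fy=s,interpolation=cv2.INTER_CUBIC); a=cv2.convertScaleAbs(a,alpha=1.4,beta=10)
    def pl(P,c):
        q=proj(n,c2w(pose,np.array(P)/1e3)); q=((q-[x0,y0]+.5)*s).astype(int); cv2.polylines(a,[q.reshape(-1,1,2)],False,c,1)
    G=(0,200,0)
    pl([(-114,-125,44),(-114,125,44),(-34,125,44),(-34,-125,44),(-114,-125,44)],G)
    pl([(-34,125,44),(0,125,10),(48,125,58),(48,-125,58),(0,-125,10),(-34,-125,44)],(0,0,255))
    for z in (0,90): pl([(-30,135,z),(30,135,z),(30,149,z),(-30,149,z),(-30,135,z)],(255,0,0))
    for y in(-6,46): pl([(50,y,124),(74,y,124)],(255,0,255))
    pl([(62,-6,114),(62,46,114)],(255,0,255))
    if rol:
        x,y,z=rol; t=np.linspace(0,2*np.pi,40)
        for e in(-75,75): pl(np.c_[x+40*np.cos(t),0*t+y+e,z+40*np.sin(t)],(255,255,0))
    if strap is not None:
        c,si=np.cos(strap),np.sin(strap)
        pl([(62,6,114),(62-125*c,6,114+125*si),(62-125*c,34,114+125*si),(62,34,114)],(0,128,255))
    for k in range(x0-x0%10+10,x1,10): cv2.putText(a,str(k),((k-x0)*s-8,12),0,.35,(0,0,255),1)
    for k in range(y0-y0%10+10,y1,10): cv2.putText(a,str(k),(2,(k-y0)*s+4),0,.35,(0,0,255),1)
    cv2.imwrite(o,a)
if __name__=="__main__":
    draw("side","side0",245,160,365,295,4,"pics/s2.png",(-85,10,84),1.75); draw("top","top0",205,140,335,255,6,"pics/t2.png",(-85,10,84),1.75)
E
python3 ov.py
```

```text
(no output)
```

View pics/s2.png

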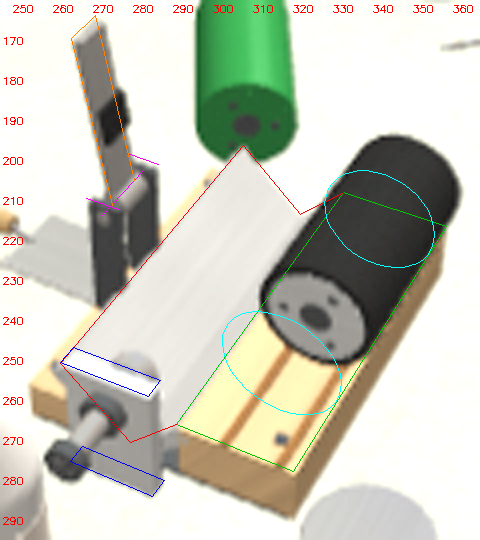

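View pics/t2.png

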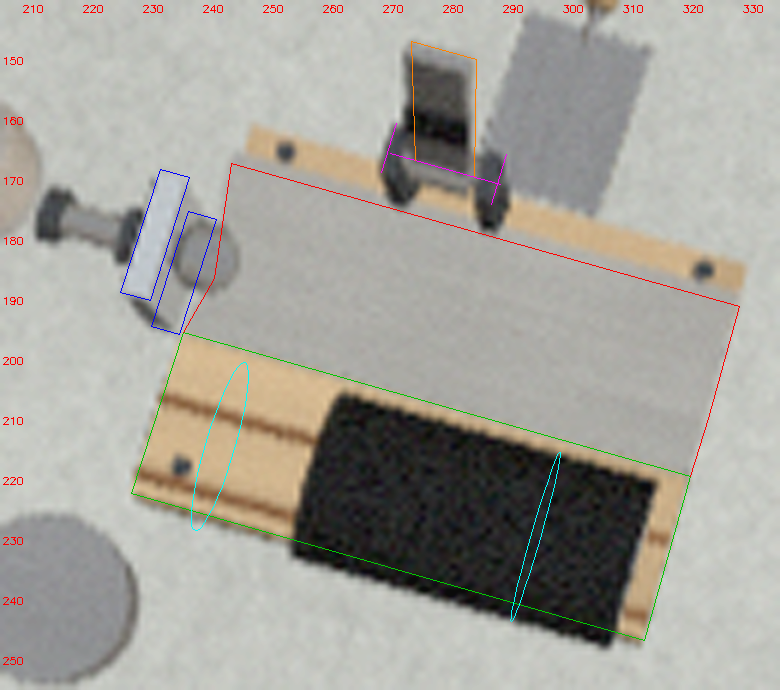

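Run:
```python
from ov import *
for uv in [(244.2,183.5),(243.8,184),(244.5,182.5)]:
    print(np.round(w2c(pose,[atz("top",uv,.067)])*1e3,1))
# roller end corners in top (z approx axis 84): silhouette lateral corners
for uv in [(261.5,205.5),(253.5,232.3),(314.5,220),(307,247.5)]:
    print(np.round(w2c(pose,[atz("top",(uv[0]-.4,uv[1]-.4),z/1e3)])[0]*1e3,1) if 0 else [np.round(w2c(pose,[atz("top",(uv[0]-.4,uv[1]-.4),z)])[0]*1e3,1).tolist() for z in (.067,.084,.1)])
# side end centre
p,d=ray("side",(323.5,238.7))
for z in(.084,.081,.087): print("end",np.round(w2c(pose,[p+d*(z-p[2])/d[2]])*1e3,1))
for y in(-32,-38):
    draw("side","side0",245,160,365,295,4,f"pics/s3{-y}.png",(-85,y,84),1.8)
    draw("top","top0",205,140,335,255,6,f"pics/t3{-y}.png",(-85,y,84),1.8)
```

```text
[[  1.1 105.6  67. ]]
[[ -0.6 106.3  67. ]]
[[  4.  105.7  67. ]]
[[-44.5, 42.3, 67.0], [-46.6, 40.0, 84.0], [-48.5, 37.8, 100.0]]
[[-122.2, 41.6, 67.0], [-123.3, 39.3, 84.0], [-124.3, 37.1, 100.0]]
[[-42.9, -110.9, 67.0], [-45.0, -111.2, 84.0], [-47.0, -111.6, 100.0]]
[[-121.9, -111.9, 67.0], [-123.0, -112.3, 84.0], [-124.0, -112.6, 100.0]]
end [[-86.6  38.4  84. ]]
end [[-85.4  35.6  81. ]]
end [[-87.8  41.2  87. ]]
```

View pics/s338.png

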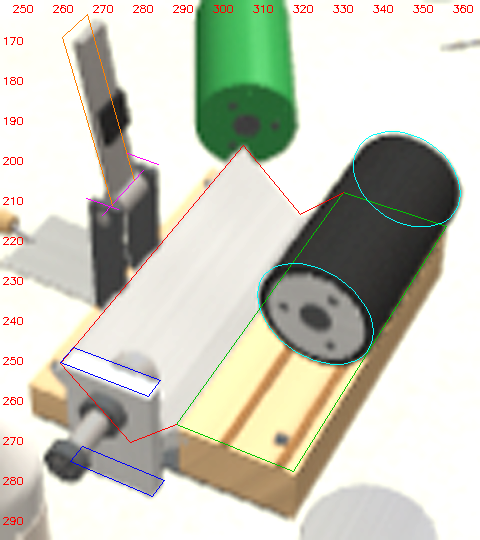

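View pics/t338.png

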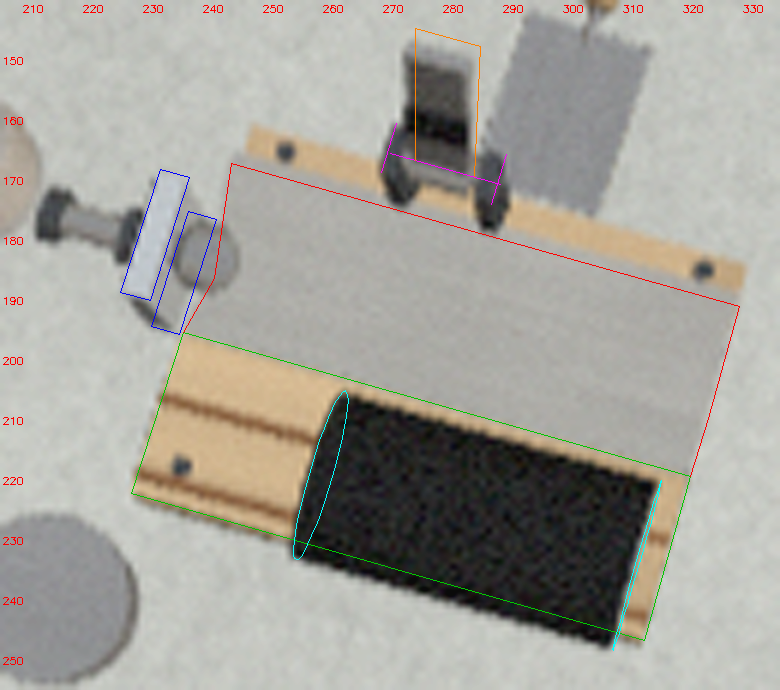

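```bash
cat >> h.py <<'E'
POSE=[0.56286,0.06713,-0.2789]
def W(x,y,z): return c2w(POSE,[[x/1e3,y/1e3,z/1e3]])[0]
def C(p): return w2c(POSE,[p])[0]*1e3
E
python3 - <<'E'
from h import *
t=np.array([.24654,-.49168,.20556])
for P in [(-85,-43,180),(-85,-43,50)]: print(P,np.round(W(*P),4),np.round(W(*P)-t,4))
print("ux",np.round(W(1000,0,0)-W(0,0,0),4),"uy",np.round(W(0,1000,0)-W(0,0,0),4),"turn",-15.98-np.degrees(-1.10598))
print("solvent-ish",C(atz("top",(205,165),0.0)), "tin",C(atz("top",(212,240),.045)))
E
```

```text
(-85, -43, 180) [0.4693 0.0492 0.18  ] [ 0.2228  0.5409 -0.0256]
(-85, -43, 50) [0.4693 0.0492 0.05  ] [ 0.2228  0.5409 -0.1556]
ux [ 0.9614 -0.2753  0.    ] uy [0.2753 0.9614 0.    ] turn 47.38798622587879
solvent-ish [ 32.8136515  245.67795488   0.        ] tin [-173.90844616  147.93445284   45.        ]
```

Candidates for the roller: black cylinder at top (283,227) / side (335,222); green look-alikes at top (371,183) and (364,282). The black one, parked between the ribs, is the roller. The crop confirms it.

>>> arm_command([
  [1,0.022,0.054,0,5],
  [1,0.045,0.108,0,10],
  [1,0.067,0.162,0,15],
  [1,0.089,0.216,0,20],
  [1,0.111,0.27,0,25],
  [1,0.134,0.325,0,30],
  [1,0.156,0.379,0,35],
  [1,0.178,0.433,0,40],
  [1,0.2,0.487,0,44],
  [1,0.2228,0.5409,-0.0256,47.4],
])

```text
time: 1.95
tool_pos: [0.471, 0.05, 0.1828]
ee_rot: [-3.14, -0.007, -0.276]
wrist_force: [0.8, -0.4, 0.2]
width: 0.0939
```

>>> arm_command([
  [1,0,0,0,0],
  [1,0,0,0,0],
])

```text
time: 2.2
tool_pos: [0.4687, 0.0478, 0.1805]
ee_rot: [3.141, 0.0, -0.279]
wrist_force: [0.3, 0.9, 0.1]
width: 0.0942
```

```bash
cat > see.py <<'E'
import sys
from bench import robot, optics
from ov import *
def see(tag,rol=None,strap=None,sb=(245,160,365,295,4),tb=(205,140,335,255,6)):
    for n,b in(("side",sb),("top",tb)):
        s=optics.snapshot(n); cv2.imwrite(f"pics/{tag}{n}.png",s["image"][:,:,::-1])
        draw(n,f"{tag}{n}",*b,f"pics/{tag}{n}_o.png",rol,strap)
    o=robot.get_obs(); print(o["time"],np.round(C(o["tool_pos"]),1),np.round(o["wrist_force"],2))
E
python3 - <<'E'
from see import *
see("a",(-85,-37,84))
E
```

```text
2.3 [-84.6 -45.4 181.3] [-0.   -0.31  0.  ]
```

View pics/aside_o.png

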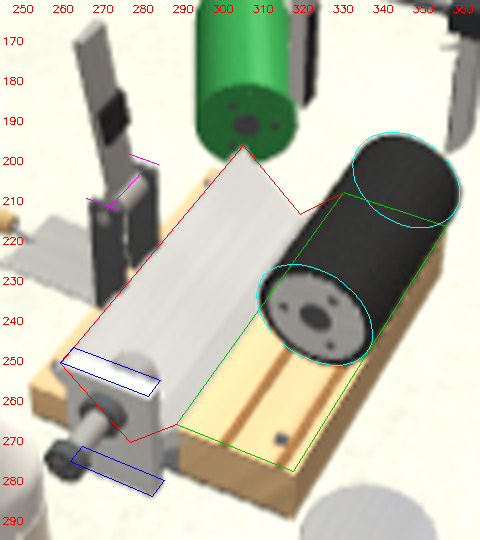

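View pics/atop_o.png

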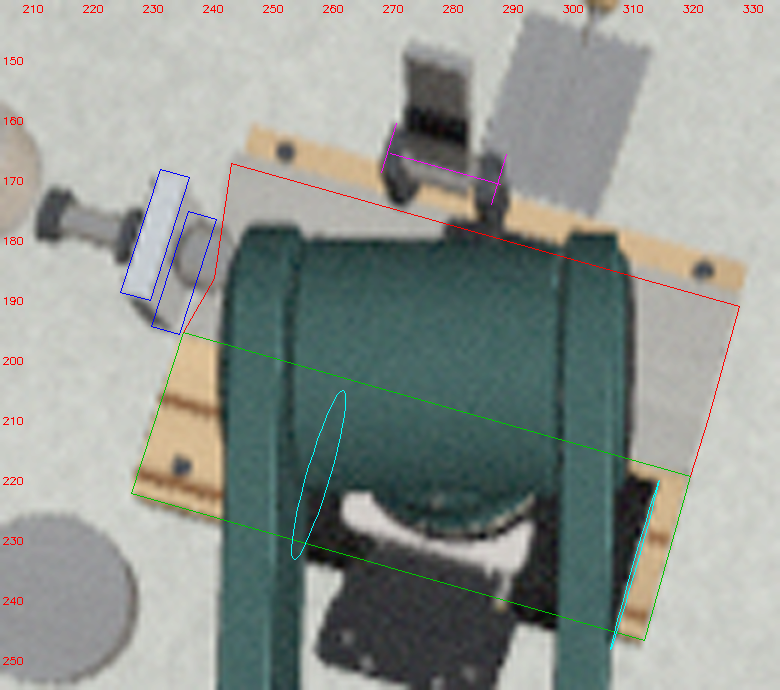

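Run:
```python
from h import *
for x in(-84.6-53,-84.6+53): print(proj("side",[W(x,-45,181)]))
```

```text
[[358.14089755 195.69140769]]
[[319.13285631 183.83484485]]
```

>>> arm_command([
  [1,0,0.001,-0.03,0],
  [1,0,0.001,-0.06,0],
  [1,0,0.001,-0.08,0],
])

```text
time: 2.68
tool_pos: [0.4685, 0.0473, 0.0999]
ee_rot: [3.141, -0.0, -0.282]
wrist_force: [0.1, -0.5, 0.1]
width: 0.0936
```

>>> arm_command([
  [1,0,0.001,-0.02,0],
  [1,0,0.001,-0.04,0],
  [1,0,0.001,-0.05,0],
  [1,0,0.001,-0.05,0],
])

```text
time: 3.18
tool_pos: [0.4686, 0.0492, 0.0504]
ee_rot: [3.141, 0.0, -0.28]
wrist_force: [-0.5, 0.3, 0.6]
width: 0.094
```

Run:
```python
from see import *
see("b",(-85,-37,84),None,(245,120,385,260,4))
```

```text
3.275 [-84.9 -42.6  51.5] [0.24 0.08 0.14]
```

View pics/bside_o.png

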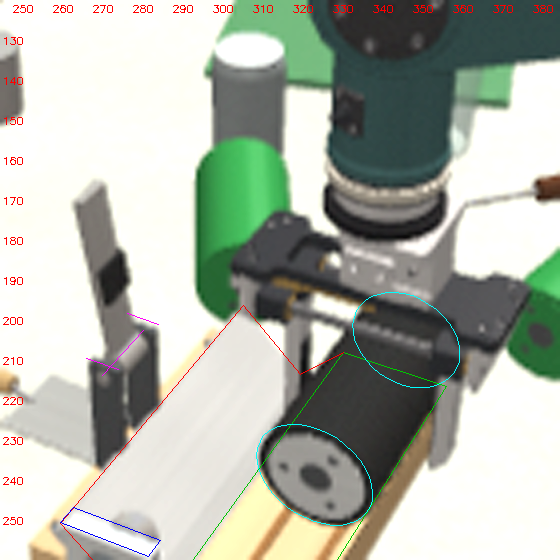

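>>> arm_command([
  [1,0.003,-0.001,0,0],
  [1,0.006,-0.0017,0,0],
  [1,0.008,-0.0023,0.002,0],
  [1,0.011,-0.0032,0.005,0],
])

```text
time: 3.78
tool_pos: [0.4791, 0.0472, 0.0553]
ee_rot: [3.142, 0.002, -0.278]
wrist_force: [-2.6, 1.3, 0.7]
width: 0.094
```

>>> arm_command([
  [1,0.003,-0.0008,0.003,0],
  [1,0.006,-0.0016,0.006,0],
])

```text
time: 4.03
tool_pos: [0.4837, 0.0459, 0.0614]
ee_rot: [3.141, 0.006, -0.278]
wrist_force: [-8.4, 1.5, 5.3]
width: 0.0939
```

>>> arm_command([
  [1,0.002,-0.0006,0.003,0],
  [1,0.004,-0.0011,0.006,0],
])

```text
time: 4.28
tool_pos: [0.4886, 0.0445, 0.0678]
ee_rot: [3.141, 0.003, -0.278]
wrist_force: [-3.5, 0.7, 3.4]
width: 0.0936
```

>>> arm_command([
  [1,0.003,-0.0008,0.003,0],
  [1,0.006,-0.0017,0.006,0],
])

```text
time: 4.53
tool_pos: [0.4964, 0.0424, 0.074]
ee_rot: [-3.142, -0.001, -0.278]
wrist_force: [0.1, -0.4, -0.0]
width: 0.094
```

Run:
```python
from see import *
see("c",(-65,-37,87),None,(245,120,385,260,4))
```

```text
4.625 [-56.1 -42.   74.2] [ 0.18 -0.16 -0.99]
```

View pics/cside_o.png

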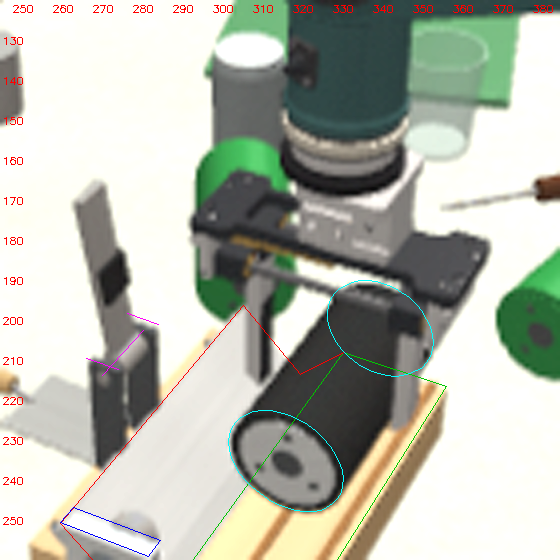

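>>> arm_command([
  [1,0.003,-0.0008,0.002,0],
  [1,0.005,-0.0014,0.003,0],
  [1,0.005,-0.0014,0.003,0],
])

```text
time: 5.0
tool_pos: [0.5011, 0.041, 0.0765]
ee_rot: [3.142, -0.0, -0.279]
wrist_force: [-0.6, -0.3, 0.0]
width: 0.0941
```

Run:
```python
from see import *
see("d",(-48,-37,84),None,(245,120,385,260,4))
```

```text
5.1 [-52.5 -42.2  76.3] [ 0.27 -0.37  0.87]
```

View pics/dside_o.png

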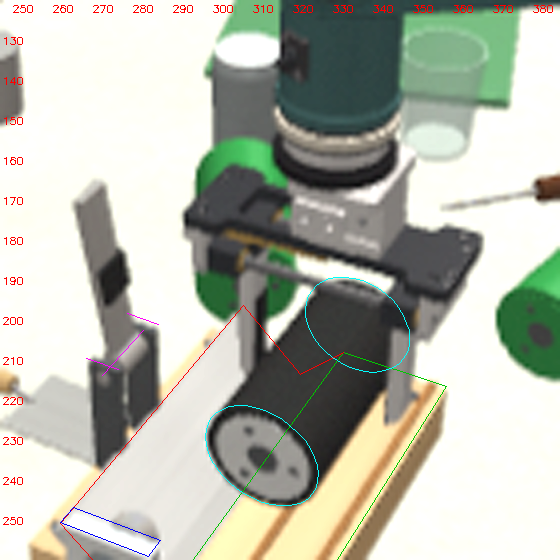

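>>> arm_command([
  [1,0.004,-0.0011,0,0],
  [1,0.005,-0.0014,-0.008,0],
  [1,0.006,-0.0017,-0.016,0],
  [1,0.009,-0.0026,-0.021,0],
  [1,0.012,-0.0034,-0.021,0],
])

```text
time: 5.72
tool_pos: [0.5125, 0.0376, 0.0546]
ee_rot: [3.141, 0.001, -0.279]
wrist_force: [0.6, -0.1, -0.0]
width: 0.0936
```

>>> arm_command([
  [1,0.003,-0.0008,0.002,0],
  [1,0.005,-0.0014,0.004,0],
  [1,0.007,-0.002,0.006,0],
])

```text
time: 6.1
tool_pos: [0.5203, 0.0356, 0.062]
ee_rot: [-3.141, -0.001, -0.279]
wrist_force: [0.7, 0.4, -0.6]
width: 0.094
```

Run:
```python
from see import *
see("e",(-40,-37,84),None,(245,120,385,260,4))
```

```text
6.2 [-32.1 -42.   62.1] [ 0.25  0.35 -0.6 ]
```

View pics/eside_o.png

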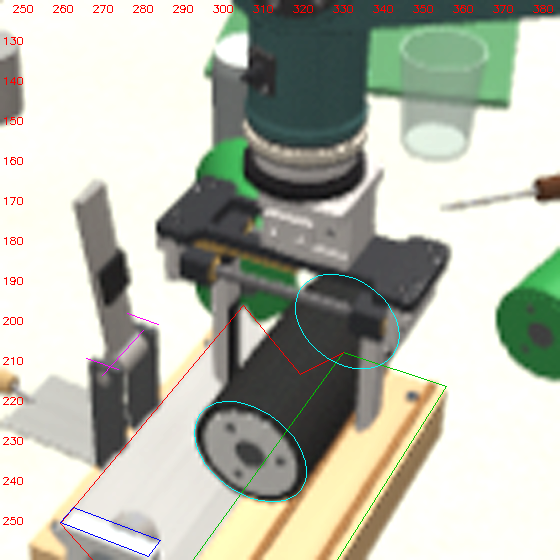

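>>> arm_command([
  [1,0.002,-0.0006,0.002,0],
  [1,0.004,-0.0011,0.004,0],
  [1,0.006,-0.0017,0.005,0],
  [1,0.008,-0.0023,0.006,0],
])

```text
time: 6.7
tool_pos: [0.528, 0.0333, 0.0675]
ee_rot: [3.142, -0.0, -0.279]
wrist_force: [-0.7, -0.2, -0.2]
width: 0.094
```

Run:
```python
from see import *
see("f",(-33,-37,84),None,(245,120,385,260,4))
```

```text
6.8 [-24.  -42.1  67.6] [0.8  0.48 0.82]
```

View pics/fside_o.png

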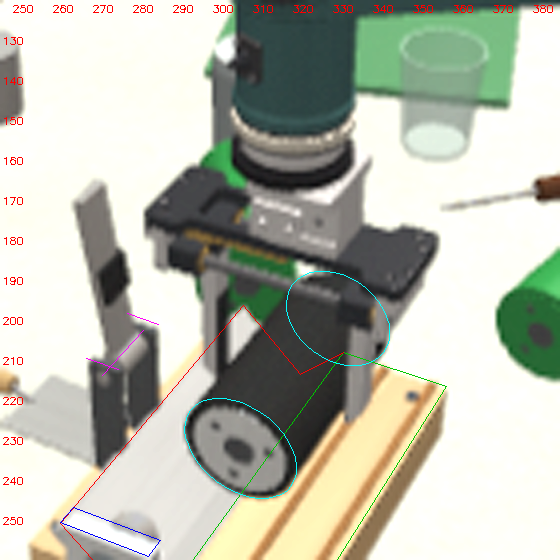

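>>> arm_command([
  [1,0.002,-0.0006,0.001,0],
  [1,0.004,-0.0011,0.001,0],
  [1,0.004,-0.0011,0.001,0],
])

```text
time: 7.18
tool_pos: [0.5324, 0.0321, 0.0685]
ee_rot: [-3.142, -0.001, -0.279]
wrist_force: [1.6, -0.3, -0.6]
width: 0.0942
```

Run:
```python
from see import *
see("g",(-15,-37,79),None,(245,120,385,260,4))
```

```text
7.275 [-19.8 -42.1  68.6] [ 2.53 -1.62  0.11]
```

View pics/gside_o.png

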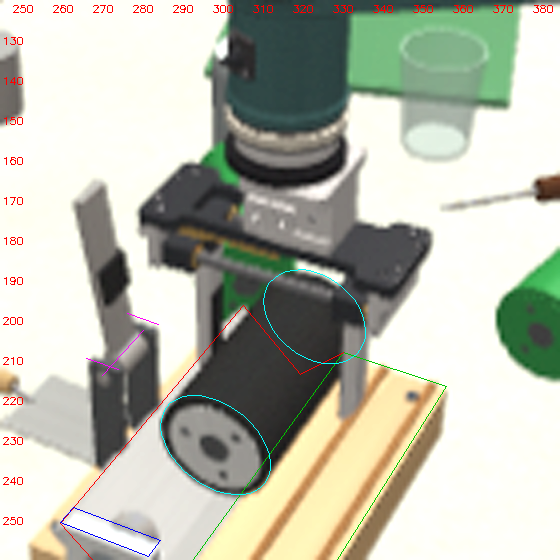

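>>> arm_command([
  [1,0.002,-0.0006,-0.001,0],
  [1,0.004,-0.0011,-0.002,0],
  [1,0.006,-0.0017,-0.003,0],
  [1,0.008,-0.0022,-0.004,0],
  [1,0.01,-0.0028,-0.005,0],
  [1,0.012,-0.0034,-0.005,0],
  [1,0.0135,-0.0039,-0.005,0],
  [1,0.0135,-0.0039,-0.005,0],
])

```text
time: 8.28
tool_pos: [0.5454, 0.0283, 0.0635]
ee_rot: [3.142, -0.0, -0.279]
wrist_force: [1.7, -0.5, -2.1]
width: 0.0941
```

Run:
```python
from see import *
see("i",(0,-37,66.6),None,(245,120,385,260,4))
```

```text
8.375 [ -6.  -42.1  63.6] [ 1.53 -0.99 -1.18]
```

View pics/iside_o.png

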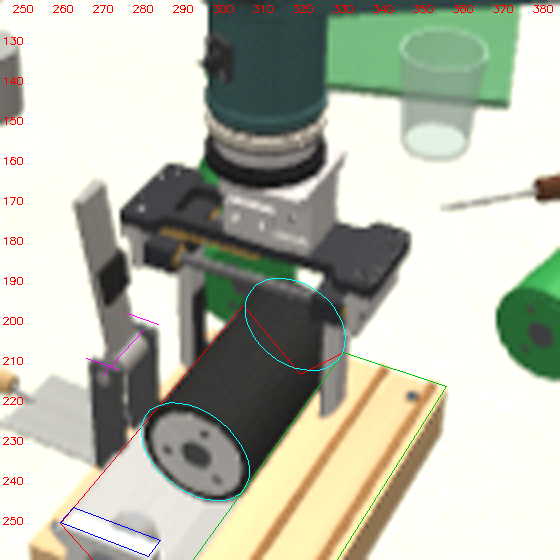

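>>> arm_command([
  [1,0.002,-0.0006,0,0],
  [1,0.004,-0.0012,0,0],
  [1,0.006,-0.0018,0,0],
  [1,0.006,-0.0018,0,0],
])

```text
time: 8.88
tool_pos: [0.5514, 0.0265, 0.0635]
ee_rot: [3.142, 0.0, -0.279]
wrist_force: [-0.6, -0.6, 0.8]
width: 0.0939
```

>>> arm_command([
  [1,0,0,0.03,0],
  [1,0,0,0.08,0],
  [0,-0.006,-0.02,0.12,0],
  [0,-0.016,-0.06,0.12,0],
  [0,-0.0278,-0.0982,0.12,0],
  [0,-0.0278,-0.0982,0.12,0],
])

```text
time: 9.62
tool_pos: [0.523, -0.0735, 0.1836]
ee_rot: [3.141, -0.0, -0.282]
wrist_force: [-0.9, -0.1, 0.4]
width: 0.0577
```

Run:
```python
from see import *
see("j",(0,-37,66.6),1.72,(245,140,385,280,4))
print(robot.get_obs()["width"])
```

```text
9.725 [   0.3 -144.   183.4] [-0.19  0.01 -0.34]
0.049277538865997665
```

View pics/jside_o.png

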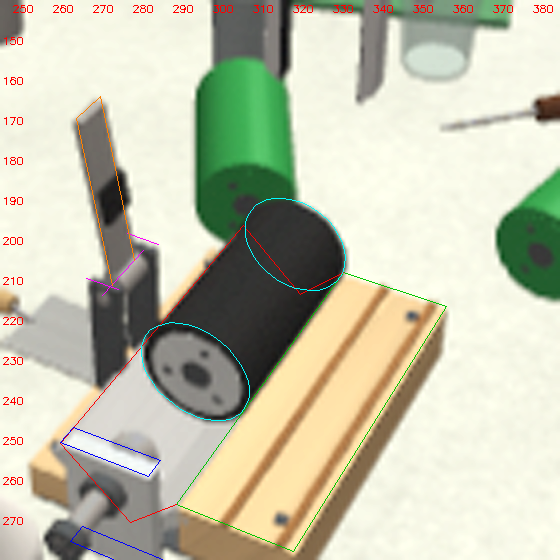

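View pics/jtop_o.png

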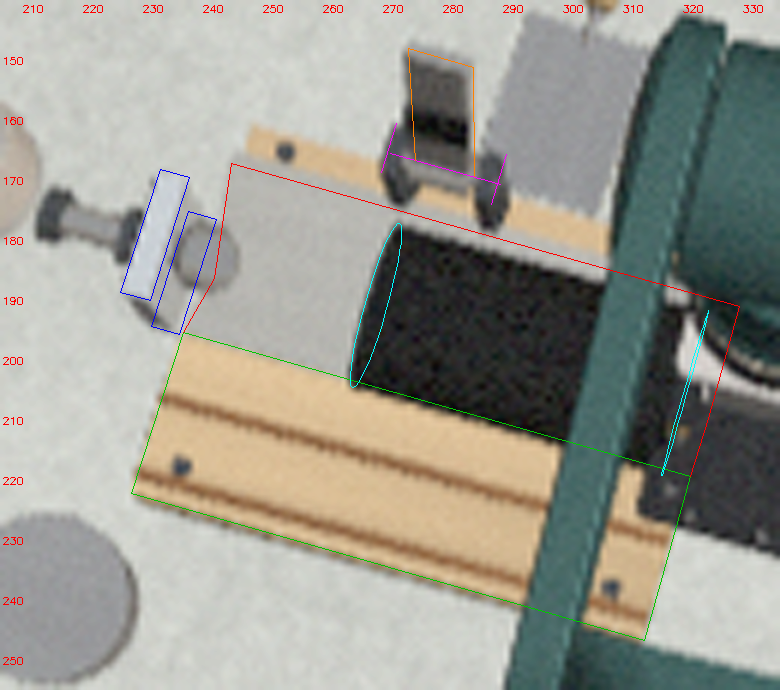

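>>> arm_command([
  [0,0,0,-0.04,0],
  [0,0,0,-0.09,0],
  [0,0,0,-0.135,0],
  [0,0,0,-0.138,0],
  [0,0,0,-0.138,0],
])

```text
time: 10.35
tool_pos: [0.5246, -0.071, 0.0468]
ee_rot: [-3.141, -0.002, -0.278]
wrist_force: [0.2, -0.4, 0.4]
width: 0.0011
```

>>> arm_command([
  [0,0.0011,0.0038,0,0],
  [0,0.0022,0.0077,0,0],
  [0,0.0033,0.0115,0,0],
  [0,0.0044,0.0154,0,0],
  [0,0.0055,0.0192,0,0],
])

```text
time: 10.98
tool_pos: [0.5291, -0.0521, 0.0455]
ee_rot: [3.142, -0.0, -0.279]
wrist_force: [-0.3, 0.1, 0.6]
width: 0.0004
```

>>> arm_command([
  [0,0.0006,0.0019,0,0],
  [0,0.0011,0.0038,0,0],
  [0,0.0017,0.0058,0,0],
])

```text
time: 11.35
tool_pos: [0.5302, -0.0486, 0.0455]
ee_rot: [3.137, 0.0, -0.279]
wrist_force: [-2.6, -5.3, 0.6]
width: 0.0006
```

Run:
```python
from see import *
see("k",(0,-37,66.6),1.72,(245,140,385,280,4))
```

```text
11.45 [   0.4 -119.9   45.4] [-2.59 -5.17  1.2 ]
```

View pics/kside_o.png

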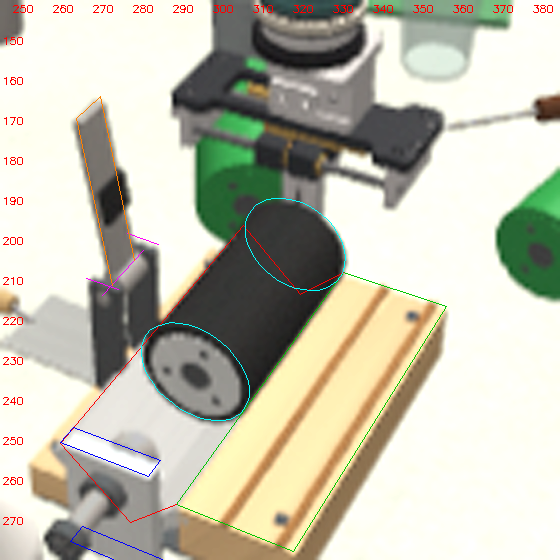

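>>> arm_command([
  [0,0.0011,0.0038,0,0],
  [0,0.0022,0.0077,0,0],
  [0,0.0033,0.0115,0,0],
  [0,0.0044,0.0154,0,0],
])

```text
time: 11.95
tool_pos: [0.5345, -0.0334, 0.0455]
ee_rot: [3.137, 0.0, -0.28]
wrist_force: [-1.7, -7.1, 1.9]
width: 0.0005
```

Sliding at about 7 N.

>>> arm_command([
  [0,0.0011,0.0038,0,0],
  [0,0.0022,0.0077,0,0],
  [0,0.0033,0.0115,0,0],
  [0,0.0044,0.0154,0,0],
  [0,0.0055,0.0192,0,0],
  [0,0.0066,0.0231,0,0],
  [0,0.0077,0.0269,0,0],
  [0,0.0088,0.0308,0,0],
])

```text
time: 12.95
tool_pos: [0.5432, -0.0027, 0.0455]
ee_rot: [3.137, 0.001, -0.28]
wrist_force: [-2.2, -6.5, 1.8]
width: 0.0002
```

Run:
```python
from see import *
o=robot.get_obs();y=C(o["tool_pos"])[1]
see("l",(0,y+8+75,66.6),1.72,(245,140,385,280,4))
```

```text
13.05 [  0.3 -71.9  45.4] [-1.14 -4.82  1.33]
```

View pics/lside_o.png

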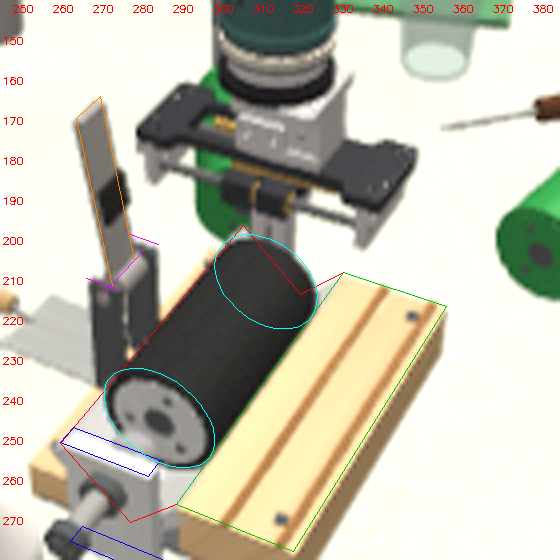

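View pics/ltop_o.png

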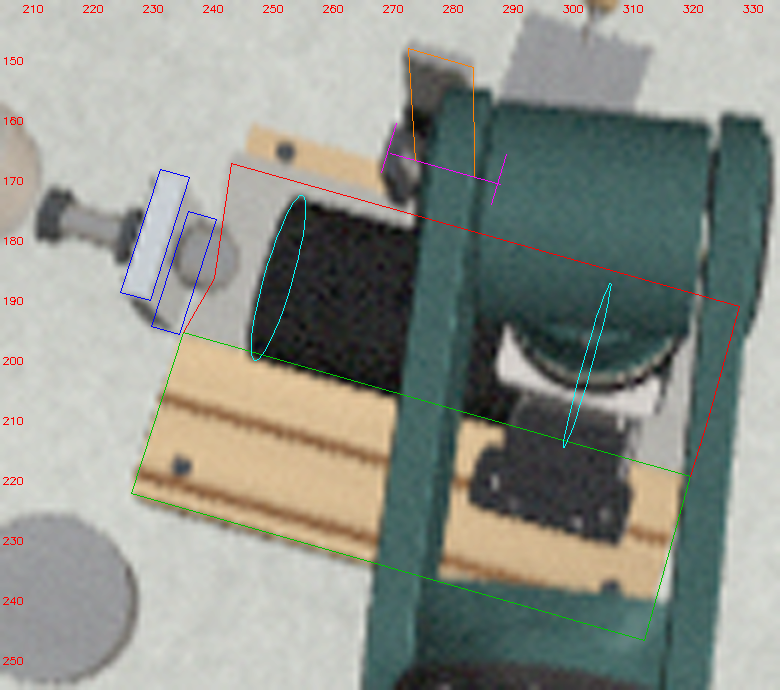

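>>> arm_command([
  [0,0.0006,0.0019,0,0],
  [0,0.0011,0.0038,0,0],
  [0,0.0017,0.0058,0,0],
  [0,0.0022,0.0077,0,0],
  [0,0.0028,0.0096,0,0],
  [0,0.0028,0.0096,0,0],
])

```text
time: 13.8
tool_pos: [0.546, 0.0071, 0.0454]
ee_rot: [3.137, 0.001, -0.279]
wrist_force: [-2.0, -5.2, 1.8]
width: 0.0004
```

>>> arm_command([
  [0,0.0004,0.0014,0,0],
  [0,0.0008,0.0029,0,0],
])

```text
time: 14.05
tool_pos: [0.5467, 0.0096, 0.0454]
ee_rot: [3.137, 0.001, -0.28]
wrist_force: [-2.1, -6.2, 2.6]
width: 0.0002
```

>>> arm_command([
  [0,0.0003,0.001,0,0],
  [0,0.0006,0.0019,0,0],
])

```text
time: 14.3
tool_pos: [0.5473, 0.0115, 0.0455]
ee_rot: [3.137, 0.001, -0.28]
wrist_force: [-3.5, -6.8, 1.4]
width: 0.0004
```

>>> arm_command([
  [0,0.0001,0.0005,0,0],
  [0,0.0003,0.001,0,0],
])

```text
time: 14.55
tool_pos: [0.5475, 0.0125, 0.0455]
ee_rot: [3.137, 0.001, -0.28]
wrist_force: [-2.6, -5.7, 2.1]
width: 0.0003
```

>>> arm_command([
  [0,0.0001,0.0005,0,0],
  [0,0.0003,0.001,0,0],
])

```text
time: 14.8
tool_pos: [0.5478, 0.0135, 0.0455]
ee_rot: [3.137, 0.001, -0.28]
wrist_force: [-2.3, -7.4, 1.6]
width: 0.0005
```

>>> arm_command([
  [0,0.0001,0.0005,0,0],
  [0,0.0003,0.001,0,0],
])

```text
time: 15.05
tool_pos: [0.5481, 0.0145, 0.0455]
ee_rot: [3.137, 0.001, -0.28]
wrist_force: [-3.0, -6.5, 1.5]
width: 0.0005
```

Run:
```python
from see import *
o=robot.get_obs();y=C(o["tool_pos"])[1]
see("m",(0,y+8+75,66.6),None,(240,200,340,280,7),(205,150,295,210,8))
```

```text
15.15 [  0.3 -54.6  45.5] [-3.76 -6.62  2.41]
```

View pics/mside_o.png

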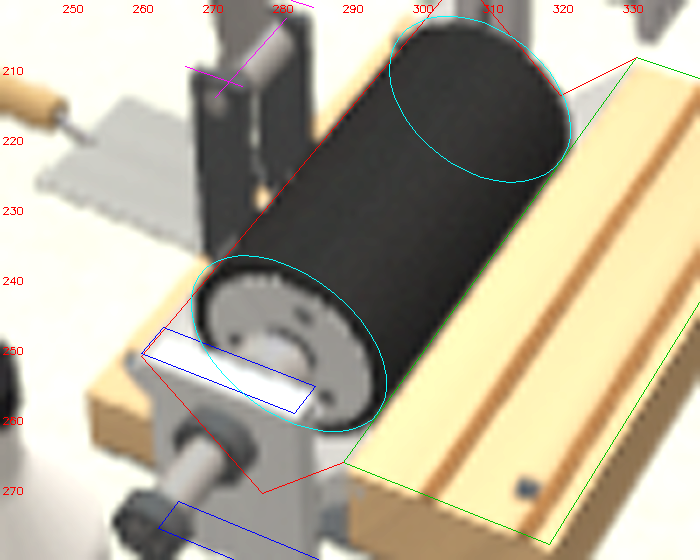

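View pics/mtop_o.png

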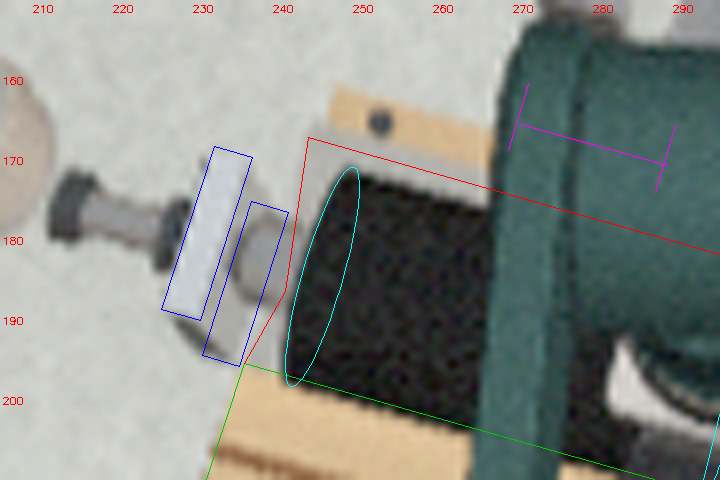

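>>> arm_command([
  [0,0.0001,0.0005,0,0],
  [0,0.0003,0.001,0,0],
])

```text
time: 15.4
tool_pos: [0.5482, 0.0147, 0.0455]
ee_rot: [3.135, 0.001, -0.28]
wrist_force: [-3.4, -9.4, 3.3]
width: 0.0005
```

>>> arm_command([
  [0,0.0001,0.0005,0,0],
  [0,0.0003,0.001,0,0],
])

```text
time: 15.65
tool_pos: [0.5482, 0.0147, 0.0455]
ee_rot: [3.133, 0.001, -0.28]
wrist_force: [-4.4, -12.0, 3.7]
width: 0.0005
```

Contact with the stop: the tool halted and the force rose by about 6 N. Backing off.

>>> arm_command([
  [0,-0.0011,-0.0038,0,0],
  [0,-0.0028,-0.0096,0,0],
  [0,-0.0066,-0.0231,0,0],
  [0,-0.0066,-0.0231,0.05,0],
  [0,-0.0066,-0.0231,0.11,0],
  [0,-0.0066,-0.0231,0.16,0],
  [0,-0.0066,-0.0231,0.2,0],
  [0,-0.0066,-0.0231,0.2,0],
])

```text
time: 16.65
tool_pos: [0.5448, -0.0048, 0.2501]
ee_rot: [-3.14, -0.009, -0.279]
wrist_force: [0.2, -0.3, 0.6]
width: 0.0005
```

Run:
```python
from see import *
see("n",(0,28,66.6),1.72,(240,150,370,280,5),(205,140,335,255,6))
```

```text
16.75 [  0.4 -74.3 244.9] [-0.36 -0.34 -0.71]
```

View pics/nside_o.png

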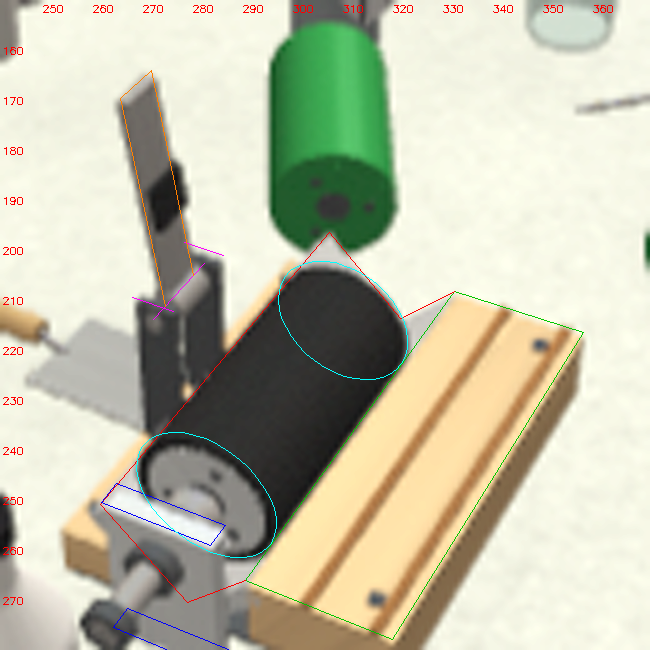

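View pics/ntop_o.png

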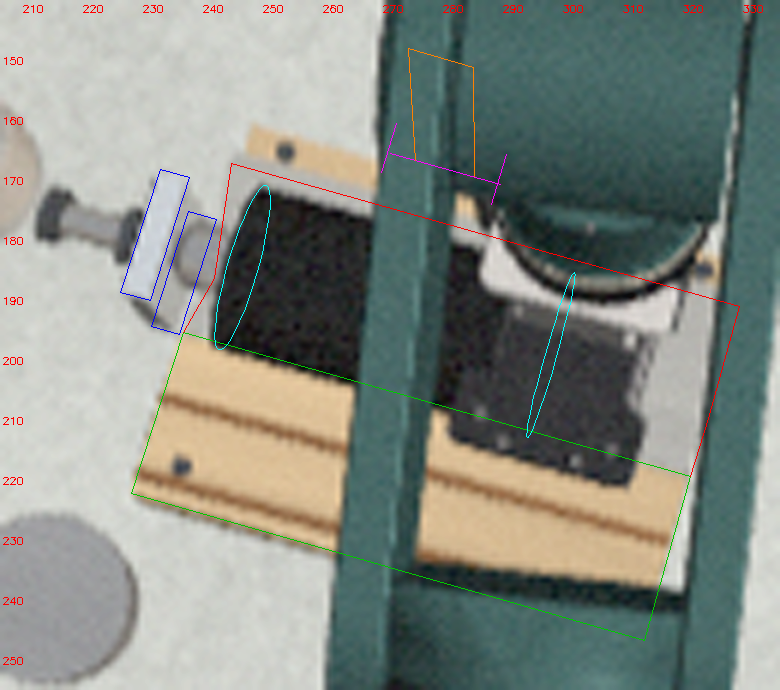

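View pics/nside.png

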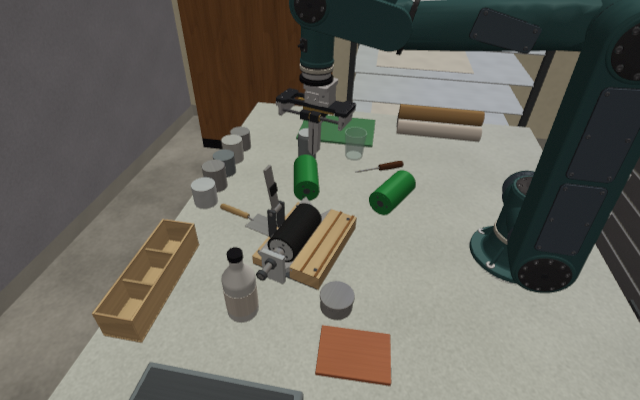

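>>> arm_command([
  [0,0.05,-0.0143,0.01,0],
  [0,0.1106,-0.0317,0.01,0],
  [0,0.119,0,0.01,0],
  [0,0.128,0.03,0.01,0],
  [0,0.1365,0.0587,0.0,0],
  [0,0.1365,0.0587,-0.03,0],
  [0,0.1365,0.0587,-0.05,0],
  [0,0.1365,0.0587,-0.05,0],
])

```text
time: 17.75
tool_pos: [0.6773, 0.0545, 0.1897]
ee_rot: [3.139, 0.009, -0.279]
wrist_force: [-0.5, 0.4, 0.3]
width: 0.0005
```

Run:
```python
from see import *
see("o",(0,27,66.6),1.71,(230,120,370,260,5),(205,100,335,215,6))
```

```text
17.85 [115.2  19.7 194.1] [ 0.48 -0.22 -0.25]
```

View pics/oside_o.png

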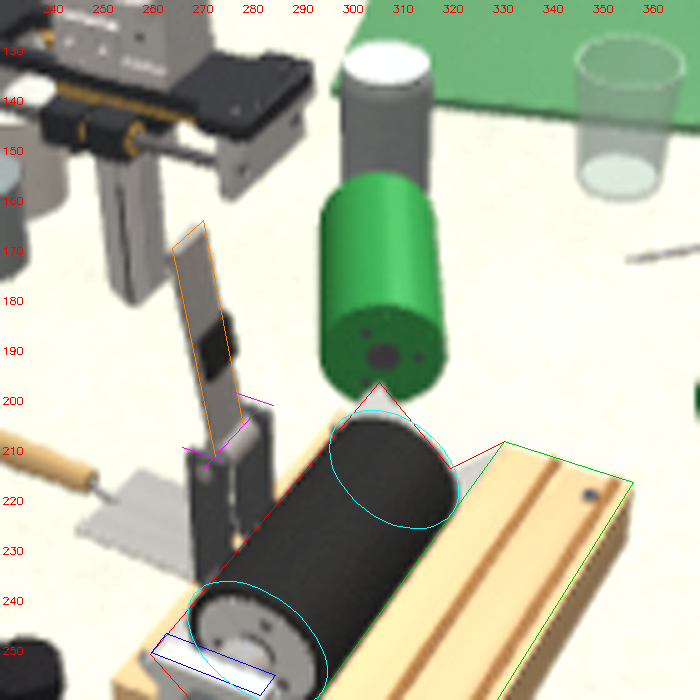

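View pics/otop_o.png

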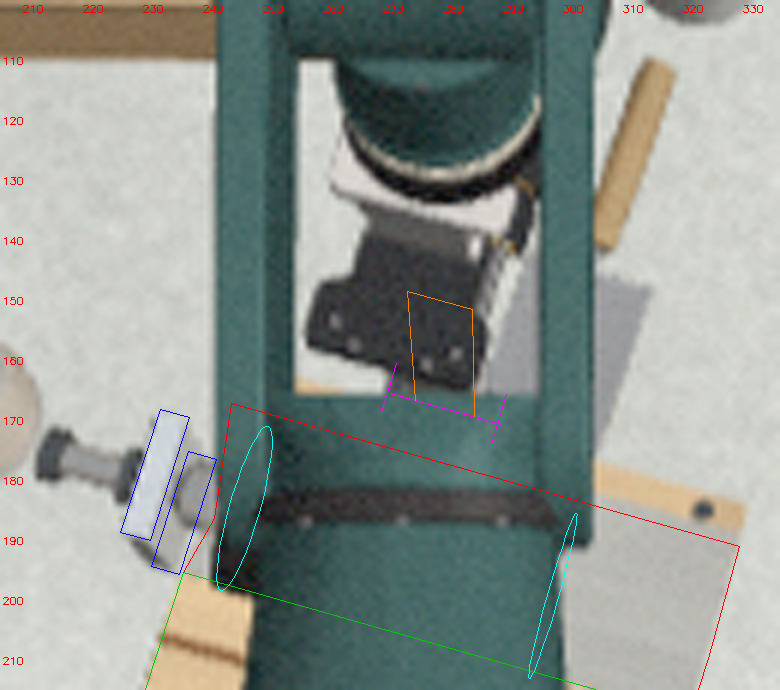

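>>> arm_command([
  [0,-0.0096,0.0028,0,0],
  [0,-0.0173,0.005,0,0],
  [0,-0.0221,0.0063,0,0],
  [0,-0.027,0.0077,0,0],
  [0,-0.0317,0.0091,0,0],
  [0,-0.0351,0.01,0,0],
])

```text
time: 18.6
tool_pos: [0.6443, 0.0646, 0.1957]
ee_rot: [-3.141, -0.001, -0.279]
wrist_force: [2.5, -0.1, 2.4]
width: 0.0003
```

Run:
```python
from see import *
see("p",(0,27,66.6),1.57,(230,120,370,260,5),(205,100,335,215,6))
```

```text
18.7 [ 78.5  20.  195.3] [ 1.22 -0.65  1.38]
```

View pics/pside_o.png

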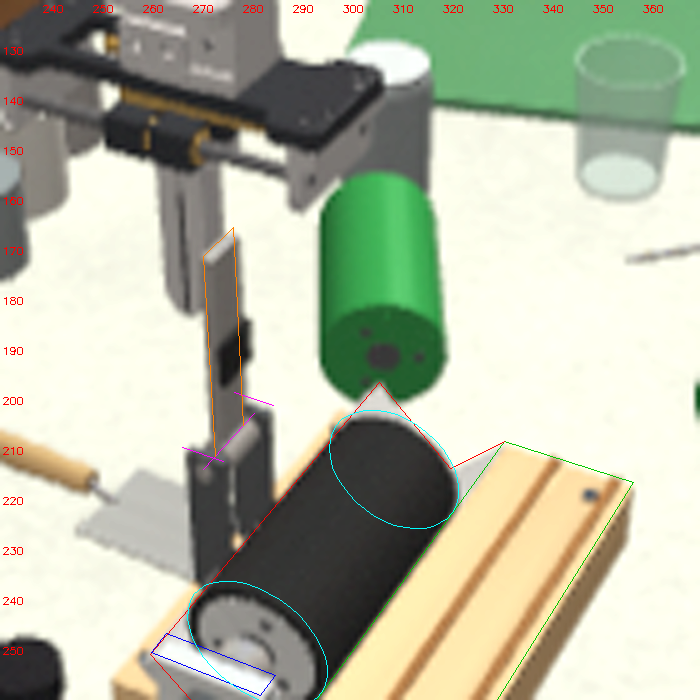

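>>> arm_command([
  [0,-0.0053,0.0015,-0.001,0],
  [0,-0.0106,0.003,-0.001,0],
  [0,-0.02,0.0057,-0.0025,0],
  [0,-0.0304,0.0087,-0.006,0],
  [0,-0.0389,0.0111,-0.0095,0],
  [0,-0.0481,0.0138,-0.0155,0],
  [0,-0.0556,0.0159,-0.0215,0],
  [0,-0.0556,0.0159,-0.0215,0],
])

```text
time: 19.7
tool_pos: [0.587, 0.081, 0.1722]
ee_rot: [3.141, 0.004, -0.278]
wrist_force: [0.7, -0.3, -0.4]
width: 0.0004
```

Run:
```python
from see import *
see("q",(0,27,66.6),0.785,(230,120,370,260,5),(205,100,335,215,6))
```

```text
19.8 [ 20.2  19.9 172.3] [0.02 0.74 0.95]
```

View pics/qside_o.png

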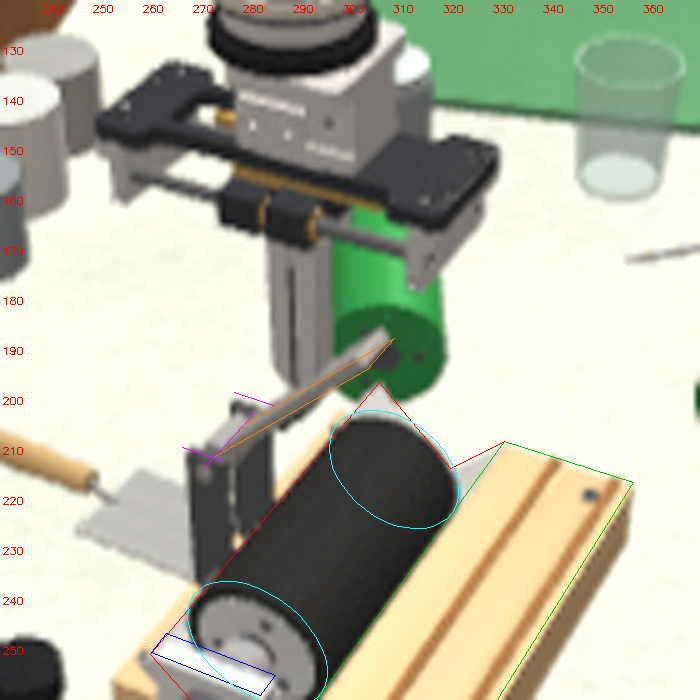

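>>> arm_command([
  [0,-0.0067,0.0019,-0.008,0],
  [0,-0.0128,0.0037,-0.016,0],
  [0,-0.0163,0.0047,-0.022,0],
  [0,-0.0192,0.0055,-0.0285,0],
  [0,-0.0212,0.0061,-0.035,0],
  [0,-0.0231,0.0066,-0.041,0],
  [0,-0.0231,0.0066,-0.041,0],
])

```text
time: 20.68
tool_pos: [0.5653, 0.087, 0.1315]
ee_rot: [3.141, 0.001, -0.279]
wrist_force: [-0.0, -0.5, -0.4]
width: 0.0004
```

Run:
```python
from see import *
see("r",(0,27,66.6),0.17,(230,120,370,260,5),(205,100,335,215,6))
```

```text
20.775 [ -2.7  19.7 131.9] [-0.82 -0.43 -1.06]
```

View pics/rside_o.png

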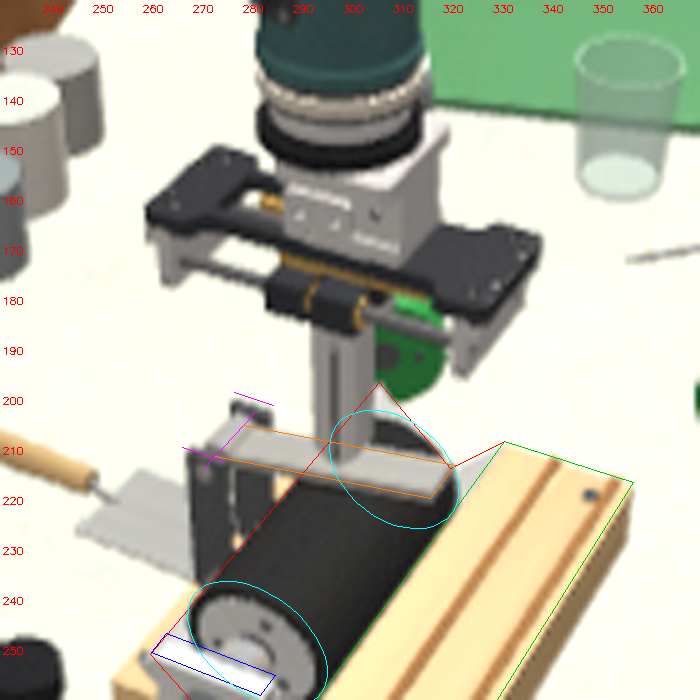

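>>> arm_command([
  [0,-0.001,0.0003,-0.003,0],
  [0,-0.0015,0.0004,-0.006,0],
  [0,-0.0015,0.0004,-0.008,0],
  [0,-0.002,0.0005,-0.01,0],
])

```text
time: 21.28
tool_pos: [0.5642, 0.0874, 0.1232]
ee_rot: [-3.142, -0.001, -0.279]
wrist_force: [0.8, -1.4, 3.4]
width: 0.0002
```

>>> arm_command([
  [0,0,0,-0.001,0],
  [0,0,0,-0.002,0],
])

```text
time: 21.52
tool_pos: [0.5639, 0.0874, 0.121]
ee_rot: [3.141, -0.001, -0.279]
wrist_force: [1.3, -0.5, 4.1]
width: 0.0005
```

>>> arm_command([
  [0,0,0,-0.0005,0],
  [0,0,0,-0.001,0],
])

```text
time: 21.78
tool_pos: [0.5639, 0.0875, 0.12]
ee_rot: [3.142, -0.0, -0.279]
wrist_force: [1.5, -0.8, 2.7]
width: 0.0003
```

>>> arm_command([
  [0,0,0,-0.0005,0],
  [0,0,0,-0.001,0],
])

```text
time: 22.02
tool_pos: [0.5638, 0.0875, 0.119]
ee_rot: [3.142, -0.0, -0.279]
wrist_force: [1.9, -1.5, 3.8]
width: 0.0006
```

>>> arm_command([
  [0,0,0,-0.0005,0],
  [0,0,0,-0.001,0],
])

```text
time: 22.28
tool_pos: [0.5638, 0.0875, 0.1182]
ee_rot: [3.142, -0.0, -0.279]
wrist_force: [0.4, -1.9, 5.6]
width: 0.0002
```

>>> arm_command([
  [0,0,0,-0.0005,0],
  [0,0,0,-0.001,0],
])

```text
time: 22.52
tool_pos: [0.5638, 0.0875, 0.1182]
ee_rot: [-3.142, -0.001, -0.279]
wrist_force: [-1.2, -1.2, 8.6]
width: 0.0002
```

>>> arm_command([
  [0,0,0,-0.0005,0],
  [0,0,0,-0.001,0],
])

```text
time: 22.78
tool_pos: [0.5638, 0.0875, 0.1181]
ee_rot: [-3.141, -0.001, -0.279]
wrist_force: [-2.1, -1.6, 10.9]
width: 0.0005
```

>>> arm_command([
  [0,0,0,0.003,0],
  [0,0,0,0.01,0],
  [0,0,0,0.05,0],
  [0,0,0,0.1,0],
  [0,-0.04,-0.04,0.13,0],
  [0,-0.08,-0.08,0.13,0],
  [0,-0.12,-0.13,0.13,0],
  [0,-0.15,-0.18,0.13,0],
  [0,-0.18,-0.24,0.13,0],
  [0,-0.18,-0.24,0.13,0],
])

```text
time: 24.02
tool_pos: [0.3819, -0.1549, 0.2456]
ee_rot: [3.142, 0.001, -0.286]
wrist_force: [0.3, -0.3, -0.3]
width: 0.0001
```

Run:
```python
from see import *
see("z",(0,27,66.6),0.0,(230,150,370,290,5),(205,140,335,255,6))
```

```text
24.125 [-112.  -260.6  245.6] [-0.05  0.47  0.59]
```

View pics/zside_o.png

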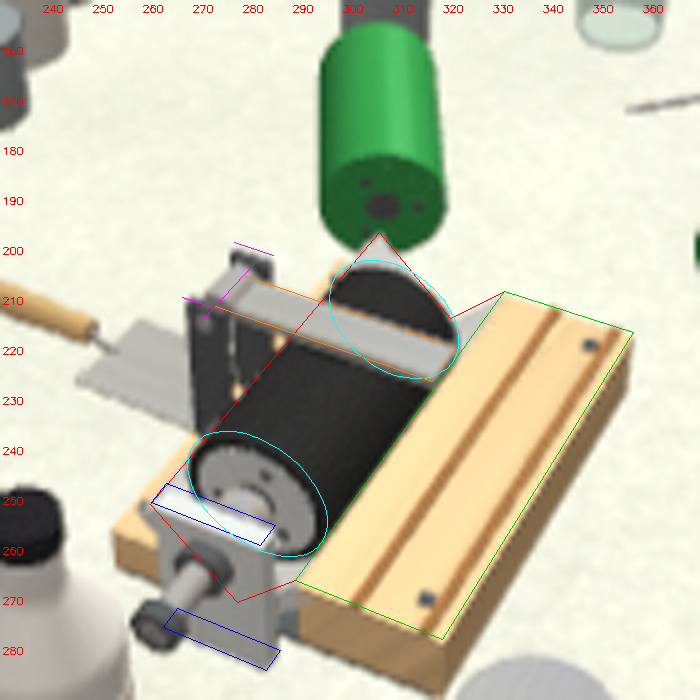

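View pics/ztop_o.png

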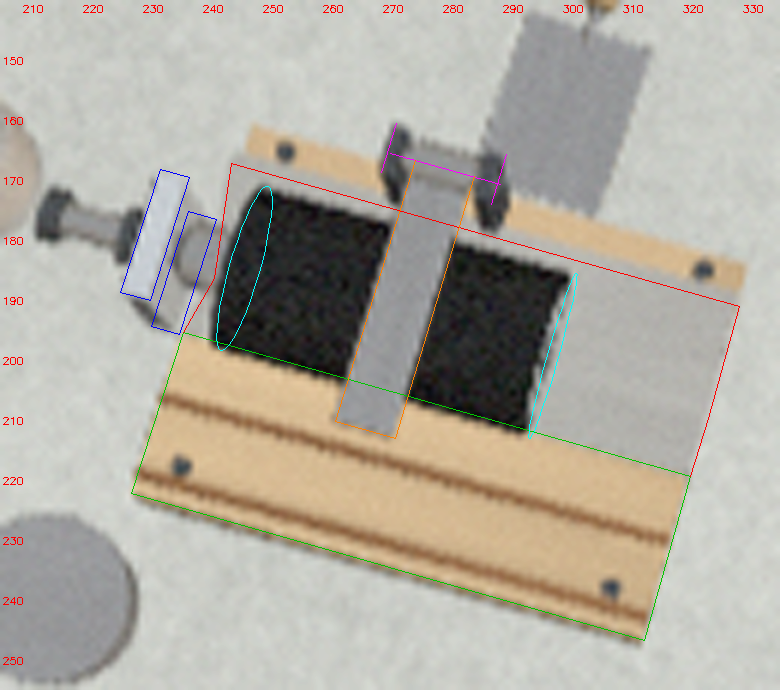

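View pics/zside.png

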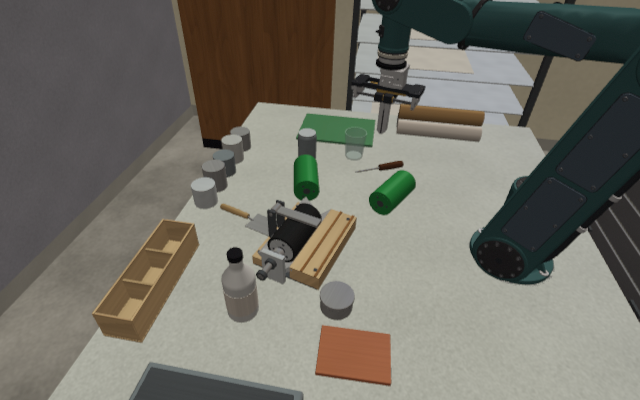

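Strap level on the roller, roller end at the button, stop knob still at top (213,176) as at the start, and bystanders unmoved. Handing in.

```bash
python3 -c "
from bench import robot
print(robot.close_job())"
```

```text
the job is handed in; nothing more can be done
None
```

The roller is in the trough with its end against the stop, and the strap is down with its pad on the roller. I handed the job in after about 24 s of the 64 s allowed.

**What I did**
- **Rolling off the shelf:** I straddled the black roller with the open gripper, without squeezing it. The rear finger rolled it over the rib and the lip, with a highest reading of about 10 N. The front finger then lowered it into the trough.
- **Sliding to the stop:** I pushed it along with the shut fingers at about 5–8 N. At the stop the tool halted and the total push rose to about 13 N, roughly 6 N of it on the stop, against the 20 N slip limit.
- **Strap:** I swung it over from behind and pressed it down to about 11 N. The fingertip halted at z = 118 mm, which is where the strap's back should be when level.

**Last checks**
- In both pictures the strap matches the level outline, the roller sits straight in the trough with its end at the button, and the stop's knob is at the same pixel as at the start.
- The bystanders and both green rollers look unmoved in the side picture.
- The roller's end position disagreed slightly. Finger position put it at y ≈ 103 mm, the pictures about 1–2 mm less, and my early estimate of the stop was 104–106 mm. I relied on the force rise and the halt for contact.
- Forces were read only at the end of each move, so I did not see any brief peaks in between.

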